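# Tip the cart of brown bottles into the wash tray

## Robot

A 7-joint arm with a two-finger parallel gripper is mounted at the origin on the work surface. World frame = base frame: x ahead of the robot, y to its left, z up, the work surface at z = 0. Lengths are in m, angles in rad, forces in N, time in s.
With the tool pointing down it reaches from about 0.4 to 0.85 m from the base axis. Payload 4.5 kg.
Tool frame: the origin (TCP) lies midway between the tips of the shut fingers; the grasp point (between the pads) lies 19 mm behind it; z points along the fingers, y is the line along which they close (so a half turn about z gives the same grasp; the last joint's range is limited). The gripper opens to 88 mm and grips with 3 to 60 N. Pads are 18 mm wide; open, the fingers measure 123 mm over their backs; the gripper's body (75 mm by 187 mm) begins 45 mm behind the grasp point.
Start: joints at [-1.084, 0.689, -0.195, 1.565, 0.157, 0.902, -0.215], TCP at [0.273, 0.562, 0.239] pointing down, gripper open.
Joint ranges: [-3.01, 3.01], [-0.46, 2.08], [-1.47, 1.51], [0.13, 2.56], [-1, 4.14], [0.04, 2.09], [-2.66, 2.66]. Speed limits (rad/s): [2.57, 2.57, 3.14, 3.14, 3.14, 3.14, 3.14].

## Interface

Orientations are given as [roll, pitch, yaw] about the fixed x, y, z axes, in that order (R = Rz(yaw) Ry(pitch) Rx(roll)).
In Python, from rig import bot gives the robot as it stands.
- The arm moves only by the tool shift_gripper, called after "Emit:" as a command line: name --argument value ..., lists and objects as JSON in quotes. Schema: {"type":"object","properties":{"increments":{"type":"array","items":{"type":"number"},"minItems":5,"maxItems":100},"clamp_n":{"type":"number"},"only":{"type":"string"},"quiet":{"type":"boolean"},"lines":{"type":"string"}},"required":["increments"],"additionalProperties":false}. increments is one flat list of numbers that holds 1 to 20 rows one after another, with no inner brackets; each row has 5 numbers: dx, dy, dz in fractions of the full range, 1 being 1 m, then a turn about the tool's z in a scale on which 1.0 is pi rad, then the opening from 0.0 (shut) to 1.0 (fully open); each row is the pose to reach, as a shift and turn from the pose commanded when the call began, along the tool's axes at that moment; what a row does not reach only later rows make up. A row lasts 1/12 s, in which the tool goes at most 0.0417 m and 0.125 rad, less where a joint would pass 70% of its speed; a pose out of reach is approached as far as the arm can. The fingers move at their own pace and stop on an object; clamp_n is the grip in N (left out, the last holds). Time passes only in rows, so rows that do not move let the fingers close. The tool returns the time, the measured TCP pose, the force, the opening and the grip force at its end. only (a regular expression) keeps the lines of the reply that match it, lines (a string "A,B") keeps lines A to B, and quiet returns only ok. Input that does not fit is refused with a message, and nothing moves.
- bot.get_obs(): the state, without advancing time (a new reading comes with each control period).
- bot.camera(name): name is "scene" or "top"; returns a dict with "color" (420x560x3 uint8, red, green, blue), "mtx" (3x3 intrinsics, pixels), "cam_to_world" (4x4, takes a point from camera to world coordinates). Camera axes: x right, y down, z forward; pixel columns grow to the right and rows downward; lengths in m; the calibration is good to about 2 mm. A picture is of the moment at which its call begins. There is no depth.
- bot.sign_off(): hands the job in; it is judged then, once.
The state is a dict: "clock": time; "joint_positions": joint angles; "joint_vel": joint speeds; "tau": joint torques, N m; "tcp_pos": TCP position; "ee_rot": TCP orientation; "wrist_force": force on the tool from outside, world axes, zero at the start; "torque": the same for the moment, N m; "gripper_width": opening from 0.0 (shut) to 1.0 (fully open); "gripper_force": force on a finger pad.
Only numpy, scipy, OpenCV 4.12 (cv2) and the standard library are available. Lean on these libraries where they do the work, as an engineer would, in place of code of your own. Each camera call takes 0.05 s, during which the arm holds its last target. There are 200 camera calls.

## Task

Two blue tip carts stand on the dock, one holding two brown bottles and the other two white ones: slide the white wash tray by its orange fin fully to its stop in front of the cart with the brown bottles, lift that cart's handle so that both bottles roll forward over the wheels into the tray, then lower the cart by its handle gently back onto its feet (do not let it drop) and let go. Leave the other cart with its white bottles alone, and do not disturb the things standing around the dock.

Things in the scene. Friction and masses are not known exactly. Their poses are not given: they have to be found in the camera images.
- dock: fixed tipping dock, 400 x 310 mm, steel base with a raised grey platform 50 mm high on which the two carts stand side by side. Origin on the bench below the carts' axles, midway between the carts; local x = the direction the carts tip (towards the tray), local y = from the near cart (nearer the robot) to the far cart, z up
- cart_near (a joint): hinge of the blue tip cart on the near half (nearer the robot) (dock y = -75 mm): 0 = level on its feet, positive (rad) = handle raised, tipping forward; limit 1.1. Hinge = wheel axle, along dock y at dock x = 0, z = 78 mm. Weighs 0.5 kg; falls back by its weight, lightly damped. Tub 143 mm long, 102 wide, open in front with a 6 mm sill; bottles roll out at about 0.5 to 0.9 rad
- cart_far (a joint): hinge of the blue tip cart on the far half (dock y = +75 mm): 0 = level on its feet, positive (rad) = handle raised, tipping forward; limit 1.1. Hinge = wheel axle, along dock y at dock x = 0, z = 78 mm. Weighs 0.5 kg; falls back by its weight, lightly damped. Tub 143 mm long, 102 wide, open in front with a 6 mm sill; bottles roll out at about 0.5 to 0.9 rad
- cart_near_bar (a point): centre of the near cart's black round handle bar: 14 mm diameter, along dock y, 80 mm free between its stems. Level: 165 mm behind (-x) and 45 mm above the axle, 123 mm above the bench, with a 53 mm gap to the tub's rear wall. Swings about the axle (171 mm radius); the round bar can turn within a pinch from above
- cart_far_bar (a point): centre of the far cart's black round handle bar: 14 mm diameter, along dock y, 80 mm free between its stems. Level: 165 mm behind (-x) and 45 mm above the axle, 123 mm above the bench, with a 53 mm gap to the tub's rear wall. Swings about the axle (171 mm radius); the round bar can turn within a pinch from above
- tray (a joint): travel of the white wash tray along dock y: 0 = at the stop in front of the near cart, 0.150 m = at the stop in front of the far cart; starts in between. Slides with about 2 N of friction and stays where left
- tray_in (a point): centre of the tray's inner floor, 17 mm above the bench; axes as the dock's. Inside 124 x 124 mm; side walls 58 mm, wall on the far side from the carts 78 mm, wall on the cart side 24 mm high
- tray_fin (a point): centre of the top of the orange upright fin by which the tray is moved, just outside its wall on the far side from the carts, 103 mm above the bench: 14 mm thick (dock y), 50 mm long (dock x), 80 mm tall
- brown1: brown bottle, 88 mm long, body 40 mm diameter with a 28 mm cap; lies on its side across its cart. Origin on its axis at mid-length; local y along the bottle towards the cap. It lies in the same cart as brown2, against the rear wall
- brown2: brown bottle, 88 mm long, body 40 mm diameter with a 28 mm cap; lies on its side across its cart. Origin on its axis at mid-length; local y along the bottle towards the cap. In front of brown1
- white1: white bottle, 88 mm long, body 40 mm diameter with a 28 mm cap; lies on its side across its cart. Origin on its axis at mid-length; local y along the bottle towards the cap. It lies in the other cart
- white2: white bottle, 88 mm long, body 40 mm diameter with a 28 mm cap; lies on its side across its cart. Origin on its axis at mid-length; local y along the bottle towards the cap. In front of white1
- blue_cap_bottle: bystander: clear bottle with a blue cap, 66 mm diameter, 140 mm tall, origin at the centre of its base
- tip_box: bystander: green box 120 x 80 x 60 mm, origin at the centre of its base
- red_cap_jar: bystander: white jar with a red cap, 70 mm diameter, 90 mm tall, origin at the centre of its base

How it is judged:
By the outcome, as a careful person would: the job done as asked, in the order asked, and still so for the second after the job is handed in, with the robot touching nothing.
It also fails if it takes over 54 s, if anything falls off the work surface, if the arm or the gripper's body presses on something with over 40 N, if the wrist force passes 120 N, or if a joint passes its speed limit or range.

## Working session

There is one attempt and no reset: what is moved stays moved. The work goes in short steps, Python scripts to look and compute and a tool call to move; the robot and the scene stay as the last step left them, time stands still between calls to the robot, and variables do not carry over. Pictures are saved under pics/ and viewed, at most 10 in all, crops included, and the job is handed in when it is done.

```bash
ls; mkdir -p pics
```

Run:
```python
from rig import bot
import cv2
for n in("scene","top"):
    c=bot.camera(n); cv2.imwrite(f"pics/{n}0.png",c["color"][:,:,::-1]); print(n,c["mtx"].round(1).tolist(),c["cam_to_world"].round(4).tolist())
o=bot.get_obs();print(o)
```

```text
pics
rig.py
scene [[482.3, 0.0, 281.2], [0.0, 482.3, 219.8], [0.0, 0.0, 1.0]] [[0.6754, 0.5836, -0.4509, 0.9769], [0.7374, -0.5312, 0.4171, -0.4999], [0.0039, -0.6142, -0.7891, 1.0058], [0.0, 0.0, 0.0, 1.0]]
top [[431.3, 0.0, 283.5], [0.0, 431.3, 215.6], [0.0, 0.0, 1.0]] [[-0.0215, -0.9988, 0.0447, 0.4007], [-0.9998, 0.0218, 0.005, -0.0172], [-0.006, -0.0446, -0.999, 1.2571], [0.0, 0.0, 0.0, 1.0]]
{'clock': 0.1, 'joint_positions': array([-1.08417571,  0.68990217, -0.19450474,  1.5661748 ,  0.15730342,
        0.90249718, -0.21510308]), 'joint_vel': array([ 0.00088311, -0.00235394, -0.00018989, -0.00535026, -0.00125462,
        0.00256785,  0.00233294]), 'tau': array([-3.39870174e-03, -5.28505361e+01, -1.27179578e+00, -1.53836471e+01,
       -5.26471110e-02,  2.03248623e-03,  4.33423929e-05]), 'tcp_pos': array([0.27325219, 0.56150818, 0.23800594]), 'ee_rot': array([-3.14000563e+00,  1.25235144e-04,  2.68882763e+00]), 'wrist_force': array([-0.26341414,  0.25025689, -0.31827444]), 'torque': array([ 0.01210213, -0.02013359, -0.04201288]), 'gripper_force': 0.0, 'gripper_width': 1.0002685505383615}
```

View pics/scene0.png

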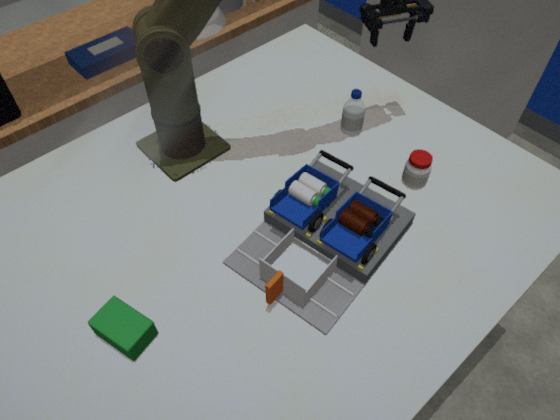

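View pics/top0.png

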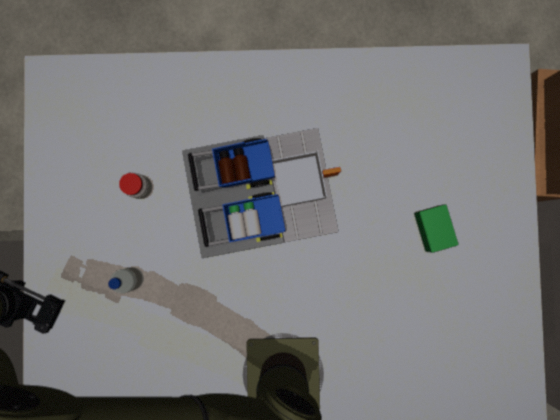

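The brown bottles are in the far cart: top view (235,165), with its bar near (195,172). The white ones are in the near cart, with the bar near (205,227). The tray sits about midway, with its orange fin at (332,172).

Create h.py:
```python
from rig import bot
import cv2, numpy as np
def cast(c,uv,z):
    T=c["cam_to_world"]; d=T[:3,:3]@np.linalg.inv(c["mtx"])@np.array([uv[0],uv[1],1.]); p=T[:3,3]
    return p+d*(z-p[2])/d[2]
def proj(c,P):
    T=np.linalg.inv(c["cam_to_world"]); q=c["mtx"]@(T[:3,:3]@np.array(P)+T[:3,3]); return q[:2]/q[2]
def tri(ca,ua,cb,ub):
    A=[];b=[]
    for c,u in((ca,ua),(cb,ub)):
        T=c["cam_to_world"]; d=T[:3,:3]@np.linalg.inv(c["mtx"])@np.array([u[0],u[1],1.]); d/=np.linalg.norm(d)
        M=np.eye(3)-np.outer(d,d); A.append(M); b.append(M@T[:3,3])
    return np.linalg.lstsq(np.vstack(A),np.hstack(b),rcond=None)[0]
def mask(c,kind,roi):
    h=cv2.cvtColor(c["color"],cv2.COLOR_RGB2HSV).astype(int); H,S,V=h[...,0],h[...,1],h[...,2]
    m=dict(orange=(H>4)&(H<18)&(S>170)&(V>120),black=(V<45),red=((H<5)|(H>174))&(S>150)&(V>100),
      white=(S<40)&(V>170), brown=(V<130)&(S>120)&((H<15)|(H>174)))[kind]
    r=np.zeros_like(m); x0,x1,y0,y1=roi; r[y0:y1,x0:x1]=1; return (m&r).astype(np.uint8)
def blobs(m,amin=20):
    n,l,s,ce=cv2.connectedComponentsWithStats(m)
    return [(ce[i].round(1).tolist(),s[i].tolist(),cv2.minAreaRect(np.argwhere(l==i)[:,::-1].astype(np.float32))) for i in range(1,n) if s[i,4]>=amin]
```

Run:
```python
from h import *
t=bot.camera("top");s=bot.camera("scene")
for b in blobs(mask(t,"orange",(310,360,150,190)),8): print("fin top",b,cast(t,b[0],.103))
for b in blobs(mask(s,"orange",(250,300,260,310)),8): print("fin sc",b)
for b in blobs(mask(t,"black",(180,218,140,255))): print("bar top",b,[cast(t,p,.13).round(4).tolist() for p in cv2.boxPoints(b[2])])
for b in blobs(mask(s,"black",(305,420,145,205))): print("bar sc",b)
v=np.hstack([cv2.resize(t["color"][120:260,175:345],None,fx=2.3,fy=3,interpolation=0)[:, :], cv2.resize(s["color"][145:315,240:420],(400,420),interpolation=0)])
cv2.imwrite("pics/crop.png",v[:,:,::-1]); print(v.shape)
```

```text
fin top ([331.6, 170.7], [323, 168, 17, 6, 61], ((331.1538391113281, 170.76922607421875), (3.53009033203125, 16.473756790161133), 78.69007110595703)) [ 0.5702793  -0.14337803  0.103     ]
fin sc ([273.7, 279.7], [266, 272, 16, 17, 95], ((273.75, 279.75), (4.949748516082764, 19.798994064331055), 45.0))
bar top ([192.9, 171.4], [188, 153, 10, 38, 165], ((193.01600646972656, 171.58799743652344), (37.65538787841797, 4.4721360206604), 79.69515228271484)) [[0.6205, 0.2381, 0.13], [0.6224, 0.2264, 0.13], [0.5239, 0.2099, 0.13], [0.5221, 0.2215, 0.13]]
bar top ([203.1, 227.0], [198, 209, 11, 38, 165], ((203.20399475097656, 227.37200927734375), (37.65538787841797, 4.56157922744751), 79.69515228271484)) [[0.4726, 0.2132, 0.13], [0.4745, 0.2014, 0.13], [0.3772, 0.185, 0.13], [0.3753, 0.1968, 0.13]]
bar sc ([335.8, 160.2], [320, 151, 33, 19, 139], ((335.8156433105469, 160.350341796875), (35.76933288574219, 4.145143985748291), 27.758541107177734))
bar sc ([386.4, 187.1], [369, 177, 36, 20, 162], ((386.39056396484375, 187.20677185058594), (39.354557037353516, 4.366951942443848), 27.897274017333984))
(420, 791, 3)
```

View pics/crop.png

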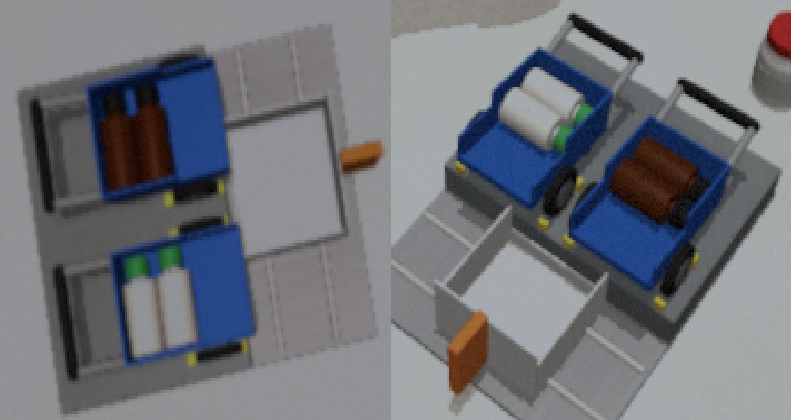

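Crop: the far (brown) bar is dark and clear, and so is the fin, which is thin along dock y. The fin's top edge in the scene view runs from about (265,285) to (283,272).

Add to h.py:
```python
dx=np.array([.168,-.986,0]); dy=np.array([.986,.168,0])
def totool(P):
    o=bot.get_obs(); from scipy.spatial.transform import Rotation as R
    return R.from_euler("xyz",o["ee_rot"]).inv().apply(np.array(P)-o["tcp_pos"])
```

Run:
```python
from h import *
t=bot.camera("top");s=bot.camera("scene")
bn=tri(t,(203.1,227.2),s,(335.8,160.2)); bf=tri(t,(193,171.5),s,(386.4,187.1))
d=(bf-bn); print("bars",bn,bf,np.linalg.norm(d),np.arctan2(d[1],d[0]))
print("at z .127",cast(t,(193,171.5),.127),cast(t,(203.1,227.2),.127))
f=cast(t,(331.6,170.7),.103)
for a in(-.025,.025):
  for b in(-.007,.007): print(proj(s,f+a*dx+b*dy).round(1),proj(t,f+a*dx+b*dy).round(1))
r=f-bf; print("fin dock",r@dx-.165,r@dy+.075)
F=f.copy();F[2]=.19; print("tool shift to above fin",totool(F))
```

```text
bars [0.42518585 0.20010335 0.12500152] [0.57262644 0.22453315 0.12555039] 0.14945180545037004 0.1642007078659905
at z .127 [0.57282655 0.2246553  0.127     ] [0.42532809 0.19992662 0.127     ]
[278.7 269.4] [323. 175.]
[283.8 272.8] [322.  169.9]
[264.4 285.1] [341.2 171.5]
[269.5 288.6] [340.2 166.4]
fin dock 0.1973660986484652 0.010876648550232418
tool shift to above fin [-0.57551652 -0.50424427  0.04875948]
```

The rows are not in the units I measure in: turns go in shares of pi rad. I convert before sending: 0.955 rad / 3.1416 = 0.304.

Emit:
shift_gripper --increments '[-0.5755, -0.5042, 0, 0.304, 1, -0.5755, -0.5042, 0, 0.304, 1, -0.5755, -0.5042, 0, 0.304, 1, -0.5755, -0.5042, 0, 0.304, 1, -0.5755, -0.5042, 0, 0.304, 1, -0.5755, -0.5042, 0, 0.304, 1, -0.5755, -0.5042, 0, 0.304, 1, -0.5755, -0.5042, 0, 0.304, 1, -0.5755, -0.5042, 0, 0.304, 1, -0.5755, -0.5042, 0, 0.304, 1, -0.5755, -0.5042, 0, 0.304, 1, -0.5755, -0.5042, 0, 0.304, 1, -0.5755, -0.5042, 0, 0.304, 1, -0.5755, -0.5042, 0, 0.304, 1, -0.5755, -0.5042, 0, 0.304, 1, -0.5755, -0.5042, 0, 0.304, 1, -0.5755, -0.5042, 0, 0.304, 1, -0.5755, -0.5042, 0, 0.304, 1, -0.5755, -0.5042, 0, 0.304, 1, -0.5755, -0.5042, 0, 0.304, 1]' --clamp_n 20

```text
clock: 1.97
tcp_pos: [0.5711, -0.1494, 0.2385]
ee_rot: [3.141, 0.004, 1.726]
wrist_force: [-0.7, -0.3, -0.1]
gripper_width: 1.004
gripper_force: 0.0
```

Run:
```python
from h import *
print(totool([.5703,-.1434,.07]),bot.get_obs()["joint_positions"].round(2))
```

```text
[ 6.64287364e-03 -2.29889140e-05  1.68517994e-01] [ 0.18  0.64 -0.01  1.68  0.01  0.82  0.32]
```

Emit:
shift_gripper --increments '[0, 0, 0.04, 0, 1, 0, 0, 0.08, 0, 1, 0, 0, 0.12, 0, 1, 0, 0, 0.145, 0, 1, 0, 0, 0.168, 0, 1, 0, 0, 0.168, 0, 1, 0, 0, 0.168, 0, 1, 0, 0, 0.168, 0, 0, 0, 0, 0.168, 0, 0, 0, 0, 0.168, 0, 0, 0, 0, 0.168, 0, 0, 0, 0, 0.168, 0, 0, 0, 0, 0.168, 0, 0]' --clamp_n 25

```text
clock: 3.05
tcp_pos: [0.5706, -0.1432, 0.0712]
ee_rot: [3.141, 0.0, 1.734]
wrist_force: [-0.7, -0.5, -0.8]
gripper_width: 0.574
gripper_force: 0.0
```

Still closing; continue, then slide along +tool y (= dock y).

Emit:
shift_gripper --increments '[0, 0, 0, 0, 0, 0, 0, 0, 0, 0, 0, 0, 0, 0, 0, 0, 0, 0, 0, 0, 0, 0, 0, 0, 0, 0, 0, 0, 0, 0, 0, 0, 0, 0, 0, 0, 0, 0, 0, 0]' --clamp_n 25

```text
clock: 3.72
tcp_pos: [0.5698, -0.1432, 0.0706]
ee_rot: [-3.14, -0.0, 1.734]
wrist_force: [-1.9, 0.4, 0.7]
gripper_width: 0.156
gripper_force: 25.0
```

Emit:
shift_gripper --increments '[0, 0.01, 0, 0, 0, 0, 0.02, 0, 0, 0, 0, 0.03, 0, 0, 0, 0, 0.04, 0, 0, 0, 0, 0.05, 0, 0, 0, 0, 0.055, 0, 0, 0, 0, 0.058, 0, 0, 0, 0, 0.06, 0, 0, 0, 0, 0.06, 0, 0, 0]'

```text
clock: 4.47
tcp_pos: [0.6297, -0.1331, 0.0706]
ee_rot: [3.141, -0.0, 1.734]
wrist_force: [-0.9, -0.5, 0.4]
gripper_width: 0.151
gripper_force: 25.0
```

Emit:
shift_gripper --increments '[0, 0.002, 0, 0, 0, 0, 0.004, 0, 0, 0, 0, 0.004, 0, 0, 0]'

```text
clock: 4.72
tcp_pos: [0.631, -0.1329, 0.0705]
ee_rot: [-3.136, -0.001, 1.733]
wrist_force: [-6.5, 0.2, 6.2]
gripper_width: 0.158
gripper_force: 25.0
```

Emit:
shift_gripper --increments '[0, 0.002, 0, 0, 0, 0, 0.004, 0, 0, 0, 0, 0.004, 0, 0, 0]'

```text
clock: 4.97
tcp_pos: [0.631, -0.1329, 0.0705]
ee_rot: [-3.129, -0.002, 1.733]
wrist_force: [-14.2, 0.6, 11.5]
gripper_width: 0.156
gripper_force: 25.1
```

Emit:
shift_gripper --increments '[0, 0.002, 0, 0, 0, 0, 0.004, 0, 0, 0, 0, 0.004, 0, 0, 0]'

```text
clock: 5.22
tcp_pos: [0.631, -0.1329, 0.0704]
ee_rot: [-3.12, -0.003, 1.732]
wrist_force: [-21.6, 0.6, 18.7]
gripper_width: 0.159
gripper_force: 25.0
```

Emit:
shift_gripper --increments '[0, -0.005, 0, 0, 0, 0, -0.0105, 0, 0, 0, 0, -0.0105, 0, 0, 0.5, 0, -0.0105, 0, 0, 0.5, 0, -0.0105, 0, 0, 0.5, 0, -0.0105, 0, 0, 0.5, 0, -0.0105, 0, 0, 0.5, 0, -0.0105, 0, 0, 0.5, 0, -0.0105, 0, 0, 0.5, 0, -0.0105, -0.03, 0, 0.5, 0, -0.0105, -0.07, 0, 0.5, 0, -0.0105, -0.11, 0, 0.5, 0, -0.0105, -0.15, 0, 0.5, 0, -0.0105, -0.17, 0, 0.5, 0, -0.0105, -0.17, 0, 0.5]'

```text
clock: 6.47
tcp_pos: [0.6344, -0.1338, 0.2467]
ee_rot: [3.131, 0.004, 1.733]
wrist_force: [0.4, -0.0, 0.2]
gripper_width: 0.498
gripper_force: 0.0
```

Run:
```python
from h import *
o=bot.get_obs()
t=bot.camera("top")
for b in blobs(mask(t,"orange",(310,360,130,190)),8): print("fin",b[0],cast(t,b[0],.103))
print(totool([.5727,.2246,.2]),o["tcp_pos"],o["gripper_width"])
```

```text
fin [321.4, 149.1] [ 0.62943675 -0.11745692  0.103     ]
[ 0.3631273  -0.00142906  0.04298961] [ 0.63439901 -0.13384018  0.24674879] 0.49810544096473464
```

To row units: -1.571 rad / 3.1416 = -0.5001.

Emit:
shift_gripper --increments '[0.03, 0, 0, -0.0382, 0.5, 0.07, 0, 0, -0.0764, 0.5, 0.11, 0, 0, -0.1146, 0.5, 0.15, 0, 0, -0.1528, 0.5, 0.19, 0, 0, -0.191, 0.5, 0.23, 0, 0, -0.2292, 0.5, 0.27, 0, 0, -0.2674, 0.5, 0.3, 0, 0, -0.3056, 0.5, 0.33, 0, 0, -0.3438, 0.5, 0.363, -0.0014, 0, -0.382, 0.5, 0.363, -0.0014, 0, -0.4202, 0.5, 0.363, -0.0014, 0, -0.4584, 0.5, 0.363, -0.0014, 0, -0.5001, 0.5, 0.363, -0.0014, 0, -0.5001, 0.5, 0.363, -0.0014, 0, -0.5001, 0.5, 0.363, -0.0014, 0, -0.5001, 0.5]'

```text
clock: 7.85
tcp_pos: [0.5703, 0.2245, 0.2398]
ee_rot: [-3.141, -0.002, -2.982]
wrist_force: [-0.5, -0.4, 0.6]
gripper_width: 0.502
gripper_force: 0.0
```

Run:
```python
from h import *
o=bot.get_obs()
t=bot.camera("top");s=bot.camera("scene")
for b in blobs(mask(t,"orange",(310,360,130,190)),8): print("fin",b[0],cast(t,b[0],.103))
print(totool([.5727,.2246,.103]),o["tcp_pos"],o["ee_rot"],o["joint_positions"].round(2))
cv2.imwrite("pics/s2.png",cv2.resize(s["color"][100:320,200:450],None,fx=2.5,fy=2.5)[:,:,::-1])
```

```text
fin [326.5, 148.5] [ 0.63075418 -0.13123681  0.103     ]
[-0.00220213 -0.00032746  0.13730765] [0.57032649 0.22447162 0.23980419] [-3.14144443e+00 -1.65002276e-03 -2.98158909e+00] [-0.22  0.69 -0.42  1.59  0.33  0.93  0.98]
```

View pics/s2.png

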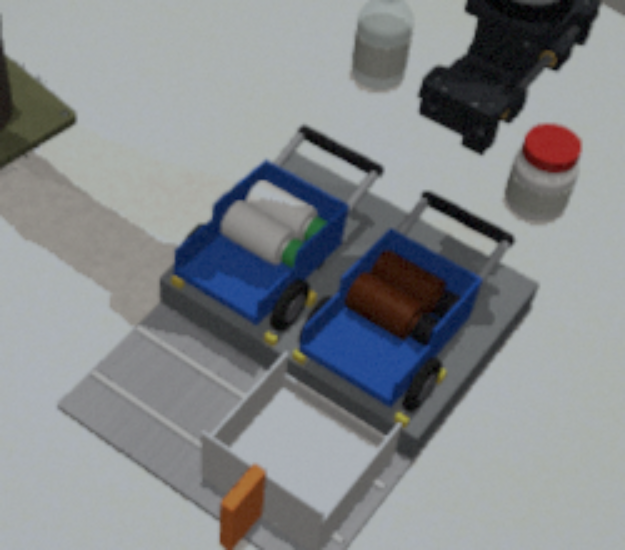

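The tray is in front of the brown cart, with its fin at crop (242,505), and the gripper is above the far bar. Now I'll descend and pinch the bar.

Emit:
shift_gripper --increments '[-0.001, 0, 0.04, 0, 0.5, -0.002, 0, 0.08, 0, 0.5, -0.002, 0, 0.11, 0, 0.5, -0.002, 0, 0.125, 0, 0.5, -0.002, 0, 0.137, 0, 0.5, -0.002, 0, 0.137, 0, 0.5]'

```text
clock: 8.45
tcp_pos: [0.5714, 0.2245, 0.1014]
ee_rot: [-3.14, -0.004, -2.979]
wrist_force: [0.2, -0.1, 0.1]
gripper_width: 0.502
gripper_force: 0.0
```

Emit:
shift_gripper --increments '[0, 0, 0, 0, 0, 0, 0, 0, 0, 0, 0, 0, 0, 0, 0, 0, 0, 0, 0, 0, 0, 0, 0, 0, 0, 0, 0, 0, 0, 0, 0, 0, 0, 0, 0, 0, 0, 0, 0, 0, 0, 0, 0, 0, 0, 0, 0, 0, 0, 0]' --clamp_n 20

```text
clock: 9.28
tcp_pos: [0.5736, 0.2243, 0.1048]
ee_rot: [-3.141, 0.002, -2.979]
wrist_force: [0.3, -2.4, 6.8]
gripper_width: 0.149
gripper_force: 19.5
```

Emit:
shift_gripper --increments '[0, -0.0025, -0.008, 0, 0, 0, -0.0053, -0.0163, 0, 0, 0, -0.0087, -0.024, 0, 0, 0, -0.0122, -0.0319, 0, 0, 0, -0.0163, -0.0394, 0, 0, 0, -0.0207, -0.0467, 0, 0, 0, -0.0255, -0.0538, 0, 0, 0, -0.0305, -0.0607, 0, 0, 0, -0.0305, -0.0607, 0, 0, 0, -0.0305, -0.0607, 0, 0]' --clamp_n 30

```text
clock: 10.12
tcp_pos: [0.5788, 0.1926, 0.165]
ee_rot: [-3.139, 0.001, -2.98]
wrist_force: [6.3, -2.6, -6.3]
gripper_width: 0.137
gripper_force: 30.1
```

Run:
```python
from h import *
s=bot.camera("scene")
cv2.imwrite("pics/s3.png",cv2.resize(s["color"][100:320,200:450],None,fx=2.5,fy=2.5)[:,:,::-1])
```

```text
(no output)
```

View pics/s3.png

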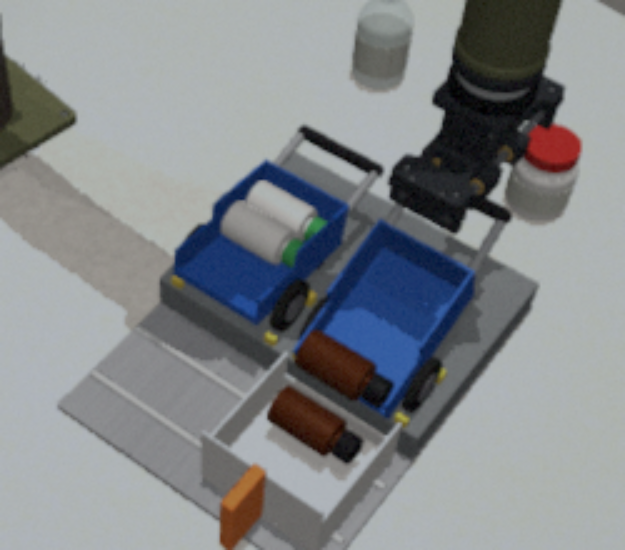

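One bottle is in the tray at crop (310,420), and the second is at the sill at (345,365). I'll continue the tilt.

Emit:
shift_gripper --increments '[0, -0.0055, -0.0065, 0, 0, 0, -0.0113, -0.0129, 0, 0, 0, -0.0173, -0.019, 0, 0, 0, -0.0237, -0.0246, 0, 0, 0, -0.0303, -0.03, 0, 0, 0, -0.0373, -0.035, 0, 0, 0, -0.0373, -0.035, 0, 0, 0, -0.0373, -0.035, 0, 0, 0, -0.0373, -0.035, 0, 0, 0, -0.0373, -0.035, 0, 0, 0, -0.0373, -0.035, 0, 0, 0, -0.0373, -0.035, 0, 0]'

```text
clock: 11.17
tcp_pos: [0.5852, 0.1541, 0.1983]
ee_rot: [-3.137, 0.0, -2.981]
wrist_force: [9.3, -6.8, -13.6]
gripper_width: 0.13
gripper_force: 30.7
```

Run:
```python
from h import *
s=bot.camera("scene")
cv2.imwrite("pics/s4.png",cv2.resize(s["color"][100:320,200:450],None,fx=2.5,fy=2.5)[:,:,::-1])
```

```text
(no output)
```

View pics/s4.png

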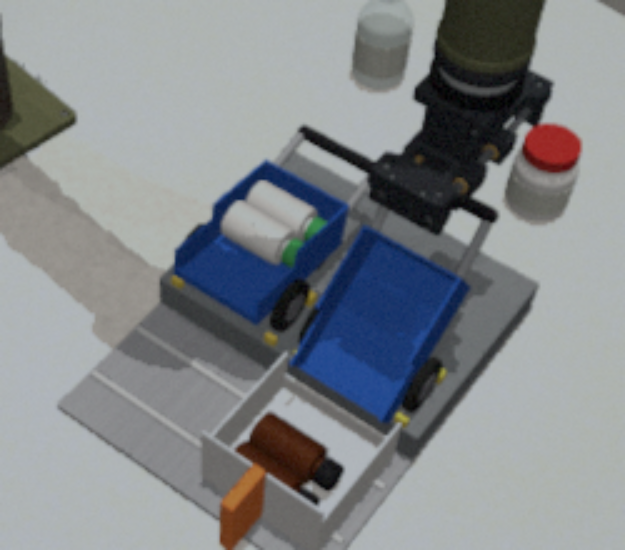

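Both bottles are in the tray (crop around (285,445)) and the cart is empty. I'll lower it along the same arc.

Emit:
shift_gripper --increments '[0, 0.007, 0.005, 0, 0, 0, 0.0136, 0.0104, 0, 0, 0, 0.02, 0.0161, 0, 0, 0, 0.026, 0.0221, 0, 0, 0, 0.0318, 0.0285, 0, 0, 0, 0.0373, 0.035, 0, 0, 0, 0.0423, 0.0419, 0, 0, 0, 0.0471, 0.049, 0, 0, 0, 0.0515, 0.0563, 0, 0, 0, 0.0556, 0.0638, 0, 0, 0, 0.0592, 0.0715, 0, 0, 0, 0.0625, 0.0794, 0, 0, 0, 0.0625, 0.0794, 0, 0, 0, 0.0625, 0.0794, 0, 0]'

```text
clock: 12.38
tcp_pos: [0.5747, 0.2162, 0.1199]
ee_rot: [-3.136, -0.0, -2.981]
wrist_force: [4.3, -6.0, -3.2]
gripper_width: 0.119
gripper_force: 30.2
```

Run:
```python
from h import *
s=bot.camera("scene");t=bot.camera("top")
a=cv2.resize(s["color"][130:280,280:430],None,fx=2.6,fy=4/1.5,interpolation=2)
b=cv2.resize(t["color"][130:280,180:330],(a.shape[1],a.shape[0]),interpolation=2)
cv2.imwrite("pics/s5.png",np.hstack([a,b])[:,:,::-1])
print(a.shape)
for th in(0,.05,.1,.15):
    r=np.array([-.165*np.cos(th)+.045*np.sin(th),.078+.165*np.sin(th)+.045*np.cos(th)])
    ax=np.array([.5727,.2246,0])+.165*np.array([.1635,-.9865,0]); 
    for e in(-.048,.048):
        P=ax+r[0]*np.array([.1635,-.9865,0])+e*np.array([.9865,.1635,0]);P[2]=r[1]; print(th,e,proj(s,P).round(1),proj(t,P).round(1))
```

```text
(400, 390, 3)
0 -0.048 [369.7 178.8] [196.5 189.5]
0 0.048 [403.8 197. ] [190.2 154.1]
0.05 -0.048 [369.7 177.1] [196.8 189. ]
0.05 0.048 [404.  195.4] [190.4 153.3]
0.1 -0.048 [369.6 175.6] [197.2 188.5]
0.1 0.048 [404.1 193.9] [190.8 152.5]
0.15 -0.048 [369.3 174.1] [197.9 187.9]
0.15 0.048 [404.1 192.5] [191.4 151.7]
```

View pics/s5.png

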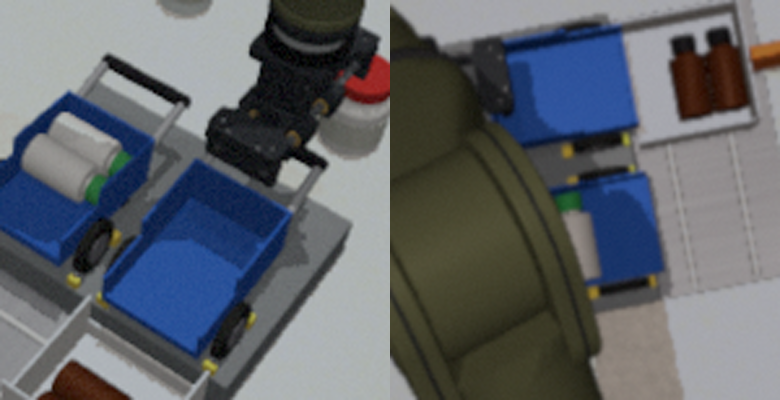

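Both bottles lie side by side in the tray (right half, (690,75) and (725,70)). The bar end at about (404,192) px matches θ≈0.1, so the bar hasn't slipped. I'll lower the rest slowly.

Emit:
shift_gripper --increments '[0, 0.001, 0.0025, 0, 0, 0, 0.0018, 0.005, 0, 0, 0, 0.0026, 0.0075, 0, 0, 0, 0.0034, 0.01, 0, 0, 0, 0.0042, 0.0125, 0, 0, 0, 0.0048, 0.0145, 0, 0, 0, 0.0053, 0.0163, 0, 0, 0, 0.0053, 0.0163, 0, 0, 0, 0.0053, 0.0163, 0, 0, 0, 0.0053, 0.0163, 0, 0]'

```text
clock: 13.32
tcp_pos: [0.5738, 0.2218, 0.1043]
ee_rot: [-3.137, 0.0, -2.981]
wrist_force: [4.2, -5.4, -1.3]
gripper_width: 0.116
gripper_force: 30.2
```

Emit:
shift_gripper --increments '[0, 0, 0.001, 0, 0, 0, 0, 0.002, 0, 0, 0, 0, 0.002, 0, 0, 0, 0, 0.002, 0, 0]'

```text
clock: 13.65
tcp_pos: [0.5737, 0.2224, 0.1024]
ee_rot: [-3.138, 0.0, -2.98]
wrist_force: [3.7, -5.1, -1.6]
gripper_width: 0.121
gripper_force: 30.1
```

Emit:
shift_gripper --increments '[0, 0, 0.001, 0, 0, 0, 0, 0.002, 0, 0, 0, 0, 0.002, 0, 0, 0, 0, 0.002, 0, 0]'

```text
clock: 13.98
tcp_pos: [0.5736, 0.2231, 0.1003]
ee_rot: [-3.139, 0.001, -2.98]
wrist_force: [4.4, -4.2, -0.8]
gripper_width: 0.114
gripper_force: 30.1
```

Emit:
shift_gripper --increments '[0, 0, 0.001, 0, 0, 0, 0, 0.002, 0, 0, 0, 0, 0.002, 0, 0, 0, 0, 0.002, 0, 0]'

```text
clock: 14.32
tcp_pos: [0.5735, 0.2237, 0.0982]
ee_rot: [-3.14, 0.001, -2.979]
wrist_force: [4.1, -4.0, -0.2]
gripper_width: 0.114
gripper_force: 30.2
```

Emit:
shift_gripper --increments '[0, 0, 0.001, 0, 0, 0, 0, 0.002, 0, 0, 0, 0, 0.002, 0, 0, 0, 0, 0.002, 0, 0]'

```text
clock: 14.65
tcp_pos: [0.5734, 0.2243, 0.096]
ee_rot: [-3.141, 0.001, -2.979]
wrist_force: [4.0, -4.5, -0.1]
gripper_width: 0.115
gripper_force: 30.1
```

Emit:
shift_gripper --increments '[0, 0, 0.001, 0, 0, 0, 0, 0.002, 0, 0, 0, 0, 0.002, 0, 0, 0, 0, 0.002, 0, 0]'

```text
clock: 14.98
tcp_pos: [0.5734, 0.2243, 0.0957]
ee_rot: [-3.14, 0.002, -2.979]
wrist_force: [0.7, -5.9, 11.5]
gripper_width: 0.117
gripper_force: 29.9
```

Emit:
shift_gripper --increments '[0, 0, 0.001, 0, 0, 0, 0, 0.002, 0, 0, 0, 0, 0.002, 0, 0, 0, 0, 0.002, 0, 0]'

```text
clock: 15.32
tcp_pos: [0.5735, 0.2243, 0.0955]
ee_rot: [-3.14, 0.003, -2.979]
wrist_force: [-2.3, -8.5, 23.4]
gripper_width: 0.117
gripper_force: 29.6
```

Run:
```python
from h import *
s=bot.camera("scene")
print([ (b[0],b[1]) for b in blobs(mask(s,"black",(385,412,180,205)),5)])
cv2.imwrite("pics/s6.png",cv2.resize(s["color"][150:270,330:450],None,fx=4.5,fy=4.5,interpolation=2)[:,:,::-1])
```

```text
[([392.5, 188.3], [385, 180, 20, 24, 207])]
```

View pics/s6.png

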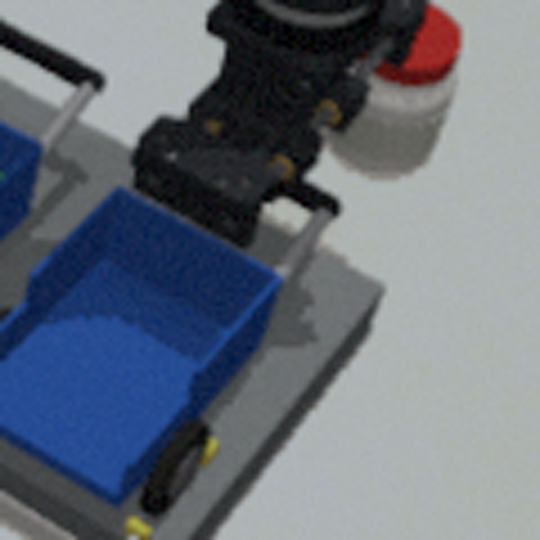

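Contact force has risen, and the bar end at crop (335,208), about (404,196) px, matches level, so the cart is on its feet. I'll relax, release and rise.

Emit:
shift_gripper --increments '[0, 0, -0.002, 0, 0, 0, 0, -0.0035, 0, 0, 0, 0, -0.0035, 0, 0.5, 0, 0, -0.0035, 0, 0.5, 0, 0, -0.0035, 0, 0.5, 0, 0, -0.0035, 0, 0.5, 0, 0, -0.0035, 0, 0.5, 0, 0, -0.0035, 0, 0.5, 0, 0, -0.0035, 0, 0.5, 0, 0, -0.0035, 0, 0.5, 0, 0, -0.02, 0, 0.5, 0, 0, -0.05, 0, 0.5, 0, 0, -0.09, 0, 0.5, 0, 0, -0.13, 0, 0.5, 0, 0, -0.16, 0, 0.5, 0, 0, -0.16, 0, 0.5, 0, 0, -0.16, 0, 0.5, 0, 0, -0.16, 0, 0.5]'

```text
clock: 16.87
tcp_pos: [0.5722, 0.2247, 0.251]
ee_rot: [-3.141, -0.001, -2.978]
wrist_force: [0.4, -0.0, -0.4]
gripper_width: 0.502
gripper_force: 0.0
```

Run:
```python
from h import *
s=bot.camera("scene");t=bot.camera("top")
print([b[0] for b in blobs(mask(s,"black",(305,420,145,205)))], "was 386.4,187.1 / 335.8,160.2")
print([b[0] for b in blobs(mask(t,"orange",(310,360,130,190)),8)])
a=cv2.resize(s["color"][120:320,220:440],(400,400));b=cv2.resize(t["color"][100:280,170:350],(400,400))
cv2.imwrite("pics/s7.png",np.hstack([a,b])[:,:,::-1])
```

```text
[[391.1, 149.4], [335.8, 160.2], [386.4, 187.1]] was 386.4,187.1 / 335.8,160.2
[[326.4, 148.5]]
```

View pics/s7.png

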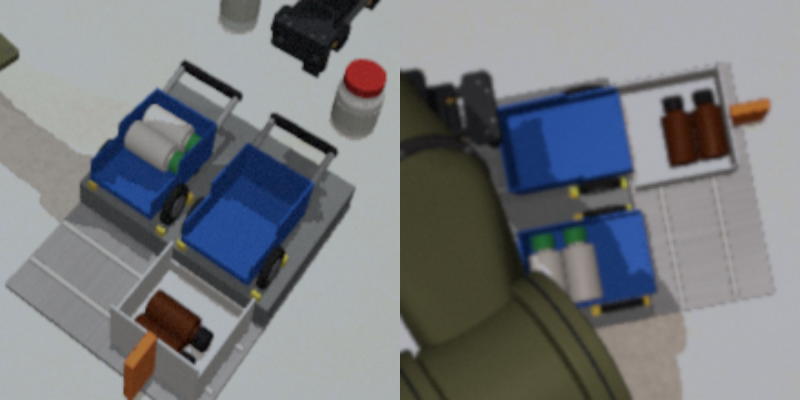

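Both bars are back at exactly their start pixels, the two brown bottles are in the tray, the white ones have not moved, and the gripper is clear.

```bash
python3 -c "
from rig import bot
print(bot.sign_off())"
```

```text
the job is handed in; nothing more can be done
None
```

I slid the tray to its stop in front of the far cart, tipped both brown bottles into it, lowered that cart gently onto its feet and let go; the white-bottle cart was not touched, and I handed the job in at about 17 s.

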